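Pin the retaining bar of the bottle cradle

TASK

Lock the wine cradle's retaining bar: take the larger of the two steel pins out of the wooden holder and push it down through the holes of the fork and the bar's eye at the open end of the bar, until its collar sits fully down on the fork. Keep hold of the pin until the collar is down, do not let it drop in, and leave the smaller pin where it is in the holder.

Things in the scene. Friction and masses are not known exactly. Their poses are not given: they have to be found in the camera images.
- pin_grip (a point): Larger steel pin (0.25-0.5 kg), loose, upright in one of the holder's three holes. Shank 16 mm diameter, 70 mm long, last 14 mm tapering to a 6 mm tip; above it a flat collar, 44 mm diameter, 8 mm thick, resting on the plank; on top an upright round knob to grasp, 30 mm diameter, 48 mm tall. Point: middle of the knob, 32 mm above the collar's underside, 102 mm above the tip; z up the pin.
- fork_hole (a point): Centre of the open pin hole on the top face of the fork (fixed), 100 mm above the table. Two 60 x 60 mm steel plates with the bar's eye between; vertical 26 mm holes all in line, 32 mm deep in all, 48 mm free below. y runs along the bar to its far end, where a like pin is already fitted; x points to the cradle's three lying bottles (tops 113 mm up, 50 mm or more away); z up.
- holder: Fixed wooden plank 90 x 250 mm on two legs, top 100 mm above the table. Origin under its middle at table height, y along the plank, z up. Three 26 mm holes at y = -75, 0, 75 mm hold the larger pin, the smaller pin and a cork bung (low domed head 42 mm wide, 22 mm high) in any order. Fingers have room on the plank's long sides, closing along x.
- small_pin_grip (a point): Smaller steel pin, loose, upright in another hole of the holder; too short for the fork, stays there. Shank 12 mm diameter, 28 mm long; collar 37 mm diameter, 5 mm thick; knob 18 mm diameter, 30 mm tall. Point: middle of the knob, 20 mm above its collar's underside.
Mind the look-alikes: they are no part of the job. What is shaped like the part that bears pin_grip but green or pink is not meant.

How it is judged:
By the outcome, as a careful person would: the job done as asked, in the order asked, and still so for the second after the job is handed in, with the robot touching nothing.
It also fails if it takes over 40 s, if anything falls off the work surface, if the arm or the gripper's body presses on something with over 40 N, if the wrist force passes 120 N, or if a joint passes its speed limit or range.

ROBOT

A 7-joint arm with a two-finger parallel gripper is mounted at the origin on the work surface. World frame = base frame: x ahead of the robot, y to its left, z up, the work surface at z = 0. Lengths are in m, angles in rad, forces in N, time in s.
With the tool pointing down it reaches from about 0.35 to 0.9 m from the base axis. Payload 8.1 kg.
Tool frame: the origin (TCP) lies at the very end of the fingers, on their centre line; the grasp point (between the pads) lies 19 mm behind it; z points along the fingers, x is the direction in which the jaws open and shut, and the axes are right-handed (so a half turn about z gives the same grasp; the last joint's range is limited). The gripper opens to 92 mm and grips with 3 to 60 N. Pads are 19 mm wide; open, the fingers measure 130 mm over their backs; the gripper's body (75 mm by 190 mm) begins 47 mm behind the grasp point.
Start: joints at [-0.103, 0.434, 0.025, 1.573, -0.012, 1.134, -0.075], TCP at [0.625, -0, 0.196] pointing down, gripper open.
Joint ranges: [-2.62, 2.62], [-0.44, 2.09], [-1.27, 1.32], [0.08, 2.57], [-1.32, 4.46], [0.12, 2], [-2.74, 2.74]. Speed limits (rad/s): [2.22, 2.22, 3.01, 3.01, 3.14, 3.14, 3.14].

INTERFACE

Orientations are given as a rotation vector (axis times angle).
In Python, from cell import status, viewer, arm gives the robot as it stands.
- The arm moves only by the tool jog_arm, never from a script. Its argument "commands" is text: rows parted by semicolons, each of 7 numbers parted by spaces: the closure, from -1 (fully open) to 1 (shut), then the shift along the world's x, y, z normalised to -1 to 1, where 1 is 0.3 m, then the turn, a rotation vector about the world's x, y, z normalised to -1 to 1, where 1 is 2 pi rad. In form: jaw dx dy dz wx wy wz; .... A call has exactly 5 rows; each row shifts and turns the commanded pose from where the row before left it; what a row does not reach is not made up. A row lasts 1/10 s, in which the tool goes at most 50 mm and 8.59 degrees, less where a joint would pass 70% of its speed; a pose out of reach is approached as far as the arm can. A call with a number of a shift or a turn outside -1 to 1 is refused whole. A call with a gripper value outside its range is refused whole. The fingers move at their own pace and stop on an object; "force" is the grip in N (left out, the last holds). Time passes only in rows, so rows that do not move let the fingers close, or fill a call up. It gives the time, the measured TCP pose, the force and the opening at its end, in the units of the state.
- status.observe(): the state, without advancing time (a new reading comes with each control period).
- viewer.get_image(name): name is "scene" or "side" or "wrist"; returns a dict with "pixels" (384x512x3 uint8, red, green, blue), "z_map" (384x512 float32, m along the optical axis (not along the pixel's ray), 0 where there is no reading), "camera_matrix" (3x3 intrinsics, pixels), "R" (3x3) and "t" (3): a world point X has camera coordinates R X + t. Camera axes: x right, y down, z forward; pixel columns grow to the right and rows downward; lengths in m; the calibration is good to about 2 mm. The wrist camera is an equidistant fisheye: a pixel r from the principal point sees the ray r / f radians off the axis. A picture is of the moment at which its call begins.
- arm.sign_off(): hands the job in, once; it reports no verdict.
The state is a dict: "clock": time; "joints": joint angles; "dq": joint speeds; "joint_efforts": joint torques, N m; "position": TCP position; "ee_rot": TCP orientation; "force": force on the tool from outside, world axes, zero at the start; "ft_torque": the same for the moment, N m; "width": opening from 0.0 (shut) to 1.0 (fully open).
Only numpy, scipy, OpenCV 4.12 (cv2) and the standard library are available. Lean on these libraries where they do the work, as an engineer would, in place of code of your own. Each camera call takes 0.05 s, during which the arm holds its last target. There are 200 camera calls.

## Working session

There is one attempt and no reset: what is moved stays moved. The work goes in short steps, Python scripts to look and compute and a tool call to move; the robot and the scene stay as the last step left them, time stands still between calls to the robot, and variables do not carry over. Pictures are saved under pics/ and viewed, about 8 in all and at most 12, crops included, and the job is handed in when it is done.

Besides the shell and the picture viewer there is one more tool, called in YAML: its name, and indented under it one key for each argument. jog_arm: Moves the arm, as the interface text tells. Scaled input: -1 to 1 covers 0.3 m each way for a shift and 2 pi rad each way for a turn. Its arguments: {"type":"object","properties":{"commands":{"type":"string"},"force":{"type":"number"}},"required":["commands"]}

```bash
mkdir -p pics; cat > h.py <<'E'
import numpy as np, cv2, pickle
from cell import status, viewer, arm
def grab(n,tag):
    d=viewer.get_image(n); pickle.dump(d,open(f'pics/{tag}.pkl','wb'))
    cv2.imwrite(f'pics/{tag}.png',cv2.cvtColor(d['pixels'],cv2.COLOR_RGB2BGR)); return d
def load(tag): return pickle.load(open(f'pics/{tag}.pkl','rb'))
def cloud(d):  # pinhole views
    K,R,t=[np.array(d[k]) for k in('camera_matrix','R','t')]; z=d['z_map'].astype(float)
    v,u=np.mgrid[:z.shape[0],:z.shape[1]]
    c=np.stack([(u-K[0,2])/K[0,0]*z,(v-K[1,2])/K[1,1]*z,z],-1)
    P=(c-t)@R; P[z==0]=np.nan; return P
def ray(d,u,v,fish=False):
    K,R,t=[np.array(d[k]) for k in('camera_matrix','R','t')]
    a=np.array([(u-K[0,2])/K[0,0],(v-K[1,2])/K[1,1]])
    if fish:
        r=np.hypot(*a)+1e-12; q=np.r_[a/r*np.sin(r),np.cos(r)]
    else: q=np.r_[a,1]
    return -R.T@t, R.T@q
def onplane(d,u,v,z,fish=False):
    o,q=ray(d,u,v,fish); return o+q*(z-o[2])/q[2]
E
python3 - <<'E'
from h import *
a=grab('scene','s0');b=grab('side','d0');c=grab('wrist','w0')
im=np.vstack([np.hstack([a['pixels'],b['pixels']])])
cv2.imwrite('pics/all0.png',cv2.resize(cv2.cvtColor(im,4),(800,300)))
print(status.observe())
for d in(a,b,c): print(-np.array(d['R']).T@d['t'],np.array(d['camera_matrix']).round(1).tolist())
E
```

```text
{'clock': 0.15, 'joints': array([-0.10262381,  0.43504272,  0.02500325,  1.5738758 , -0.01159474,
        1.13397   , -0.0751072 ]), 'dq': array([ 0.00033949, -0.00178067, -0.00089491, -0.00329619,  0.00014978,
       -0.00121627,  0.00040805]), 'joint_efforts': array([ 9.13879558e-04, -6.68263149e+01,  9.85680185e-01, -3.14695251e+01,
       -6.03506877e-02,  3.94195947e-02,  8.07748006e-05]), 'position': array([ 6.24593342e-01, -5.35318956e-05,  1.95342913e-01]), 'ee_rot': array([ 3.14146955e+00, -1.19541964e-04, -1.79759872e-03]), 'force': array([ 0.20982537,  0.10558299, -0.17760652]), 'ft_torque': array([0.07411052, 0.00351484, 0.01343012]), 'width': 0.9996532545929332}
[ 0.97253641 -0.47234382  0.71907664] [[438.1, 0.0, 252.9], [0.0, 438.1, 190.6], [0.0, 0.0, 1.0]]
[0.20197017 0.54278277 0.74560286] [[477.9, 0.0, 255.8], [0.0, 477.9, 192.6], [0.0, 0.0, 1.0]]
[0.62405569 0.0721565  0.38399946] [[297.3, 0.0, 255.5], [0.0, 297.3, 190.2], [0.0, 0.0, 1.0]]
```

View pics/s0.png

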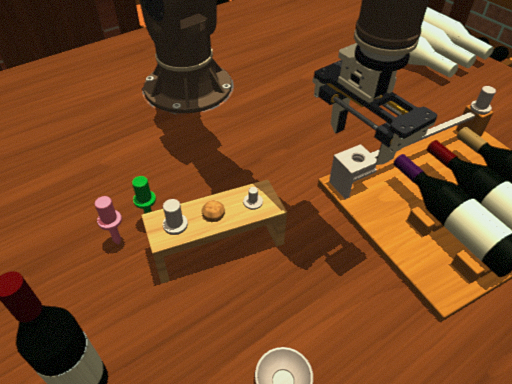

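View pics/d0.png

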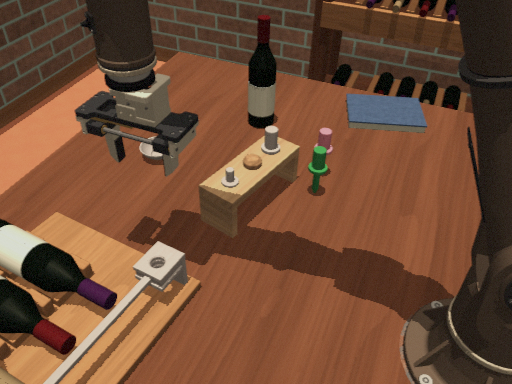

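View pics/w0.png

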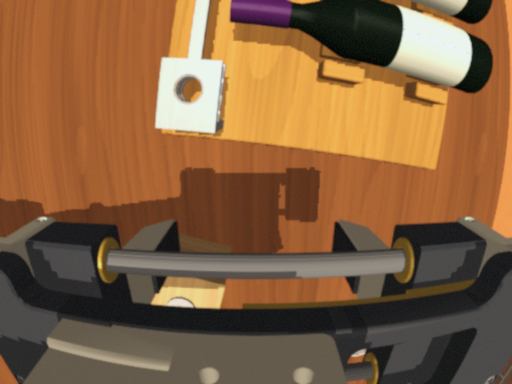

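The scene view shows the large pin's knob at (172,212), the bung at (213,210), the small pin at (253,195) and the fork hole at (357,158). In the side view the large pin is at (271,140) and the fork hole at (158,264). In the wrist view the hole is at (190,89).

```bash
cat > m.py <<'E'
from h import *
def holec(d,u,v,n=22):
    g=cv2.cvtColor(d['pixels'],cv2.COLOR_RGB2GRAY)[v-n:v+n,u-n:u+n].copy()
    _,m=cv2.threshold(g,0,255,cv2.THRESH_BINARY_INV+cv2.THRESH_OTSU)
    k,l,s,c=cv2.connectedComponentsWithStats(m)
    j=min((i for i in range(1,k) if s[i,4]>15),key=lambda i:np.hypot(*(c[i]-n)))
    cs=cv2.findContours((l==j).astype('u1'),0,2)[0][0]
    e=cv2.fitEllipse(cs) if len(cs)>4 else None
    return np.array(e[0])+[u-n,v-n],e[1]
if __name__=='__main__':
    for tag,(u,v),f,n in(('s0',(357,158),0,14),('d0',(158,264),0,16),('w0',(190,89),1,24)):
        d=load(tag);c,s=holec(d,u,v,n);print(tag,'hole',c,s,onplane(d,*c,.1,f).round(4))
    for tag in('s0','d0'):
        d=load(tag);P=cloud(d);px=d['pixels'].astype(int)
        cx=(P[...,0]>.3)&(P[...,0]<.9)
        # fork top
        u,v={'s0':(357,158),'d0':(158,264)}[tag]
        w=P[v-30:v+30,u-35:u+35].reshape(-1,3);w=w[(abs(w[:,2]-.1)<.006)]
        r=cv2.minAreaRect((w[:,:2]*1000).astype('f4'));print(tag,'fork',r,np.median(w[:,2]))
        for nm,(u,v),zt in(('big',{'s0':(172,212),'d0':(271,140)}[tag],.156),('small',{'s0':(253,195),'d0':(230,174)}[tag],.135)):
            w=P[v-30:v+30,u-25:u+25].reshape(-1,3);w=w[w[:,2]>.11]
            t=w[w[:,2]>zt-.006];print(tag,nm,w[:,2].max(),len(t),cv2.minEnclosingCircle((t[:,:2]*1000).astype('f4')),w.mean(0).round(4))
        u,v={'s0':(213,210),'d0':(253,160)}[tag]
        w=P[v-60:v+60,u-85:u+85].reshape(-1,3);w=w[abs(w[:,2]-.1)<.004]
        print(tag,'plank',cv2.minAreaRect((w[:,:2]*1000).astype('f4')))
E
python3 m.py
```

```text
s0 hole [357.70702553 157.32405853] (7.682483673095703, 12.613242149353027) [0.5605 0.0932 0.1   ]
d0 hole [157.07507229 262.29051113] (10.519376754760742, 14.589654922485352) [0.5566 0.0965 0.1   ]
w0 hole [187.58096123  88.29192924] (24.102285385131836, 27.095964431762695) [0.5589 0.0934 0.1   ]
s0 fork ((559.177978515625, 87.87181091308594), (73.2578125, 62.13409423828125), 83.59170532226562) 0.1004606882240549
s0 big 0.15979057704703728 210 ((500.17083740234375, -301.37982177734375), 15.061178207397461) [ 0.5028 -0.3033  0.1408]
s0 small 0.13750942737842273 71 ((534.9618530273438, -156.98158264160156), 8.959513664245605) [ 0.538  -0.1586  0.1271]
s0 plank ((488.5779724121094, -222.87168884277344), (252.593994140625, 149.63966369628906), 75.1843032836914)
d0 fork ((558.6971435546875, 89.23344421386719), (72.0771255493164, 62.74690246582031), 83.26852416992188) 0.09812784247599625
d0 big 0.15653165819070333 88 ((497.890869140625, -299.6502990722656), 16.017173767089844) [ 0.5003 -0.2671  0.1301]
d0 small 0.13488376607980712 45 ((534.069580078125, -154.27444458007812), 9.543493270874023) [ 0.5237 -0.1885  0.1203]
d0 plank ((470.686279296875, -249.1363525390625), (315.6397399902344, 167.462646484375), 75.9052734375)
```

```bash
python3 - <<'E'
from h import *
for tag in('d0','s0'):
    P=cloud(load(tag));w=P.reshape(-1,3);w=w[(w[:,0]>.2)&(w[:,0]<1.1)&(w[:,1]>-.75)&(w[:,1]<-.2)]
    for lo,hi in((.2,.4),(.165,.2),(.11,.165),(.05,.09)):
        q=w[(w[:,2]>lo)&(w[:,2]<hi)]; print(tag,lo,len(q),*(np.percentile(q,[1,99],axis=0).round(3).tolist() if len(q) else []))
    for u,v in {'s0':[(107,210),(141,186)],'d0':[(325,137),(319,157)]}[tag]: print(P[v,u].round(3))
    b=P.reshape(-1,3);b=b[(b[:,1]>.05)&(b[:,1]<.5)&(b[:,0]>.5)&(b[:,0]<.75)&(b[:,2]>.1)&(b[:,2]<.13)];print(np.percentile(b,[1,99],axis=0).round(3).tolist())
E
```

```text
d0 0.2 611 [0.592, -0.552, 0.201] [0.636, -0.517, 0.3]
d0 0.165 395 [0.58, -0.55, 0.166] [0.648, -0.503, 0.2]
d0 0.11 1254 [0.374, -0.547, 0.11] [0.647, -0.211, 0.164]
d0 0.05 808 [0.366, -0.544, 0.05] [0.644, -0.207, 0.09]
[ 0.39  -0.372  0.116]
[ 0.381 -0.296  0.114]
[[0.539, 0.065, 0.1], [0.749, 0.28, 0.112]]
s0 0.2 2746 [0.605, -0.567, 0.201] [0.644, -0.518, 0.303]
s0 0.165 1545 [0.603, -0.577, 0.165] [0.655, -0.507, 0.2]
s0 0.11 2540 [0.38, -0.575, 0.111] [0.655, -0.219, 0.163]
s0 0.05 1241 [0.379, -0.54, 0.051] [0.655, -0.207, 0.09]
[ 0.409 -0.388  0.116]
[ 0.4   -0.314  0.125]
[[0.531, 0.054, 0.1], [0.749, 0.453, 0.127]]
```

jog_arm:
  commands: "-1 -0.105 -0.16 0.0 0 0 -0.019; -1 -0.105 -0.16 0 0 0 -0.019; -1 -0.06 -0.16 0 0 0 0; -1 -0.06 -0.16 0 0 0 0; -1 0 0 0 0 0 0"
  force: 40

```text
clock: 0.65
position: [0.5314, -0.1858, 0.1961]
ee_rot: [3.113, -0.391, -0.001]
force: [-0.2, 0.1, -0.0]
width: 0.999
```

jog_arm:
  commands: "-1 -0.03 -0.1 0 0 0 0; -1 -0.03 -0.1 0 0 0 0; -1 -0.03 -0.1 0 0 0 0; -1 -0.015 -0.08 0 0 0 0; -1 0 0 0 0 0 0"

```text
clock: 1.15
position: [0.5017, -0.2955, 0.1958]
ee_rot: [3.116, -0.383, -0.001]
force: [0.2, -0.9, 0.1]
width: 1.001
```

```bash
python3 - <<'E'
from h import *
grab('wrist','w1');grab('scene','s1'); s=status.observe();print(s['position'],s['ee_rot'])
E
```

```text
[ 0.50336787 -0.2912299   0.19564306] [-3.11860130e+00  3.76034704e-01  7.34242320e-04]
```

View pics/w1.png

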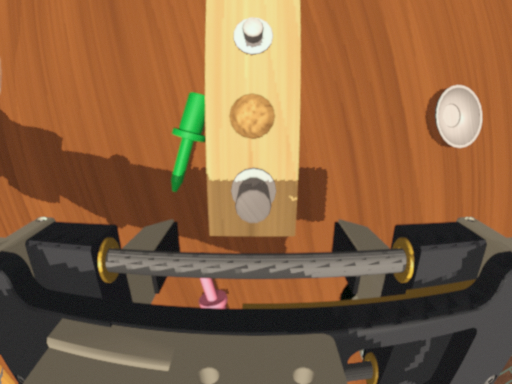

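The wrist view shows the plank aligned with the tool axes and the large pin's knob top near (254,203). The fingers have free space on both sides.

```bash
python3 - <<'E'
from h import *
d=load('w1')
print('bigtop',onplane(d,254,204,.156,True),'small',onplane(d,253,31,.135,True),'bigcollar',onplane(d,253.5,190,.108,True))
print(-d['R'].T@d['t']); s=status.observe();print(s['position'],s['ee_rot'],s['clock'])
E
```

```text
bigtop [ 0.49913673 -0.29883666  0.156     ] small [ 0.53284516 -0.16037825  0.135     ] bigcollar [ 0.49800246 -0.30039899  0.108     ]
[ 0.51883921 -0.22506041  0.38439624]
[ 0.50336787 -0.2912299   0.19564306] [-3.11860130e+00  3.76034704e-01  7.34242320e-04] 1.25
```

jog_arm:
  commands: "-1 -0.015 -0.029 0 0 0 0; -1 0 0 -0.08 0 0 0; -1 0 0 -0.08 0 0 0; -1 0 0 -0.08 0 0 0; -1 0 0 -0.03 0 0 0"

```text
clock: 1.75
position: [0.498, -0.2986, 0.1128]
ee_rot: [-3.118, 0.372, 0.005]
force: [-0.1, -0.3, 0.8]
width: 1.0
```

jog_arm:
  commands: "-1 0 0 0 0 0 0; -1 0 0 0 0 0 0; -1 0 0 0 0 0 0; -1 0 0 0 0 0 0; -1 0 0 0 0 0 0"

```text
clock: 2.25
position: [0.4994, -0.3002, 0.1157]
ee_rot: [3.119, -0.374, 0.002]
force: [0.0, -0.2, 0.1]
width: 0.998
```

Now close.

jog_arm:
  commands: "1 0 0 0 0 0 0; 1 0 0 0 0 0 0; 1 0 0 0 0 0 0; 1 0 0 0 0 0 0; 1 0 0 0 0 0 0"
  force: 45

```text
clock: 2.75
position: [0.499, -0.3, 0.1149]
ee_rot: [-3.119, 0.374, 0.0]
force: [0.1, -0.5, -0.3]
width: 0.616
```

jog_arm:
  commands: "1 0 0 0 0 0 0; 1 0 0 0 0 0 0; 1 0 0 0.01 0 0 0; 1 0 0 0.03 0 0 0; 1 0 0 0 0 0 0"

```text
clock: 3.25
position: [0.4995, -0.3003, 0.1281]
ee_rot: [3.119, -0.374, 0.002]
force: [0.7, -0.2, -3.6]
width: 0.304
```

jog_arm:
  commands: "1 0 0 0.06 0 0 0; 1 0 0 0.1 0 0 0; 1 0 0 0.12 0 0 0; 1 0 0 0.1 0 0 0; 1 0 0 0.06 0 0 0"

```text
clock: 3.75
position: [0.4996, -0.3004, 0.2616]
ee_rot: [3.118, -0.374, 0.004]
force: [0.6, 0.8, -4.5]
width: 0.304
```

```bash
python3 - <<'E'
from h import *
a=grab('scene','s2');b=grab('side','d2');s=status.observe();print(s['position'],s['ee_rot'],s['width'],s['force'])
cv2.imwrite('pics/c2.png',cv2.cvtColor(np.hstack([cv2.resize(a['pixels'][60:260,80:280],(400,400),interpolation=2),cv2.resize(b['pixels'][20:220,170:370],(400,400),interpolation=2)]),4))
E
```

```text
[ 0.50026296 -0.3006796   0.26162033] [ 3.11773974 -0.37424672  0.00736771] 0.3014625724583767 [ 0.07925981 -0.10161519 -3.95555206]
```

View pics/c2.png

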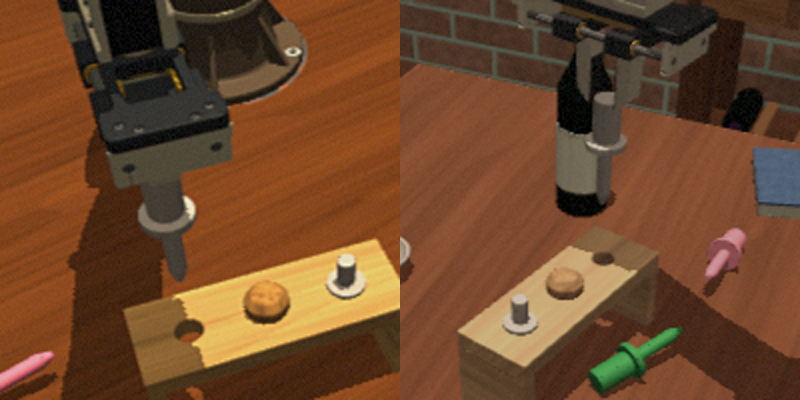

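The pin is lifted clear, and the bung and the small pin are undisturbed. The pin may be tilted or may have slipped in the jaws, so I'll measure its axis from depth.

```bash
cat > pin.py <<'E'
from h import *
from scipy.optimize import least_squares
def pinfit(tag,pos,zlo=.12,show=True):
    """fit axis line to visible pin surface: profile radius vs distance along axis, tag views merged"""
    for t in tag:
        d=load(t);w=cloud(d).reshape(-1,3)
        w=w[(np.hypot(w[:,0]-pos[0],w[:,1]-pos[1])<.032)&(w[:,2]<pos[2]+.05)&(w[:,2]>pos[2]-.10)]
        cam=-d['R'].T@d['t'];hd=(cam-pos)[:2];hd/=np.hypot(*hd);lat=np.array([-hd[1],hd[0]])
        for z in np.arange(pos[2]-.1,pos[2]+.05,.006):
            q=w[abs(w[:,2]-z)<.003]
            if len(q)>3:
                l=(q[:,:2]-pos[:2])@lat; f=(q[:,:2]-pos[:2])@hd
                print(t,'z%.3f n%d lat %.1f..%.1f fwd %.1f..%.1f mm'%(z,len(q),1e3*l.min(),1e3*l.max(),1e3*f.min(),1e3*f.max()))
        print(t,'lat dir',lat.round(3),'fwd',hd.round(3))
if __name__=='__main__':
    import sys
    pinfit(sys.argv[1:],status.observe()['position'])
E
python3 pin.py s2 d2
```

```text
s2 z0.174 n6 lat -4.7..1.7 fwd 1.2..3.4 mm
s2 z0.180 n10 lat -4.4..4.2 fwd 1.9..5.5 mm
s2 z0.186 n13 lat -8.1..4.8 fwd 2.4..7.6 mm
s2 z0.192 n26 lat -9.0..5.7 fwd 1.3..9.6 mm
s2 z0.198 n26 lat -8.3..6.7 fwd 0.8..7.5 mm
s2 z0.204 n27 lat -8.8..6.0 fwd 2.0..7.6 mm
s2 z0.210 n24 lat -8.5..6.6 fwd 1.3..8.3 mm
s2 z0.216 n27 lat -8.7..5.6 fwd 1.8..8.0 mm
s2 z0.222 n30 lat -9.0..6.9 fwd 0.0..8.2 mm
s2 z0.228 n14 lat -7.4..5.0 fwd 4.2..7.5 mm
s2 z0.246 n85 lat -22.8..20.5 fwd 0.7..21.8 mm
s2 z0.252 n211 lat -22.1..20.2 fwd -14.4..21.8 mm
s2 z0.258 n52 lat -14.9..12.5 fwd 4.1..15.0 mm
s2 z0.264 n63 lat -15.7..13.6 fwd -2.0..16.2 mm
s2 z0.270 n63 lat -15.2..12.9 fwd 2.7..15.4 mm
s2 z0.276 n53 lat -14.9..13.8 fwd 1.9..15.7 mm
s2 z0.282 n63 lat -15.4..12.8 fwd 2.4..16.0 mm
s2 z0.288 n47 lat -14.6..11.3 fwd 6.0..15.3 mm
s2 z0.294 n7 lat -11.4..9.7 fwd 10.3..19.4 mm
s2 z0.300 n8 lat -8.7..12.6 fwd 21.1..26.1 mm
s2 z0.306 n28 lat -8.4..14.1 fwd 24.0..31.4 mm
s2 lat dir [0.342 0.94 ] fwd [ 0.94  -0.342]
d2 z0.174 n4 lat -3.2..3.4 fwd 0.1..5.3 mm
d2 z0.180 n8 lat -3.4..5.3 fwd 2.6..5.6 mm
d2 z0.186 n
[... 311 characters left out ...]
n18 lat -7.4..7.5 fwd -0.8..9.9 mm
d2 z0.234 n12 lat -7.5..7.3 fwd 3.7..10.9 mm
d2 z0.240 n7 lat -13.8..13.3 fwd 12.9..18.5 mm
d2 z0.246 n58 lat -20.7..21.4 fwd -11.3..23.3 mm
d2 z0.252 n93 lat -21.1..21.0 fwd -14.0..23.7 mm
d2 z0.258 n35 lat -12.6..14.4 fwd 3.9..15.3 mm
d2 z0.264 n40 lat -12.9..14.2 fwd 3.6..17.7 mm
d2 z0.270 n40 lat -13.1..13.9 fwd 4.2..16.6 mm
d2 z0.276 n36 lat -13.5..15.3 fwd 1.1..15.4 mm
d2 z0.282 n35 lat -13.6..15.1 fwd 3.1..17.5 mm
d2 z0.288 n40 lat -14.0..14.9 fwd -1.2..17.1 mm
d2 z0.294 n45 lat -20.3..12.6 fwd -2.7..21.0 mm
d2 z0.300 n93 lat -24.6..14.3 fwd -13.8..24.6 mm
d2 z0.306 n50 lat -31.1..27.7 fwd -17.0..26.1 mm
d2 lat dir [-0.943 -0.333] fwd [-0.333  0.943]
```

The pin is vertical and centred to about 1 mm, with its collar underside about 14.5 mm below the TCP. I'll carry it to the fork.

jog_arm:
  commands: "1 0.01 0.05 0.02 0 0 0; 1 0.016 0.1 0.02 0 0 0; 1 0.016 0.11 0 0 0 0; 1 0.016 0.11 0 0 0 0; 1 0.016 0.11 0 0 0 0"

```text
clock: 4.35
position: [0.5205, -0.1533, 0.2694]
ee_rot: [-3.119, 0.373, 0.004]
force: [0.6, 0.1, -3.4]
width: 0.301
```

jog_arm:
  commands: "1 0.017 0.11 0 0 0 0; 1 0.017 0.11 0 0 0 0; 1 0.017 0.11 0 0 0 0; 1 0.017 0.11 0 0 0 0; 1 0.017 0.1 0 0 0 0"

```text
clock: 4.85
position: [0.5456, 0.009, 0.2694]
ee_rot: [-3.119, 0.372, 0.004]
force: [0.7, -0.5, -3.3]
width: 0.301
```

jog_arm:
  commands: "1 0.01 0.06 0 0 0 0; 1 0 0.02 0 0 0 0; 1 0 0 0 0 0 0; 1 0 0 0 0 0 0; 1 0 0 0 0 0 0"

```text
clock: 5.35
position: [0.5495, 0.0284, 0.2707]
ee_rot: [3.118, -0.378, -0.0]
force: [0.2, -0.4, -3.2]
width: 0.304
```

```bash
python3 - <<'E'
from h import *
from m import holec
d=grab('wrist','w3');s=status.observe();print(s['position'])
# predicted pixel of hole
K,R,t=[np.array(d[k]) for k in('camera_matrix','R','t')]
c=R@[.559,.094,.1]+t;th=np.arctan2(np.hypot(c[0],c[1]),c[2]);q=c[:2]/np.hypot(c[0],c[1])*th*K[0,0]+K[:2,2];print(q)
u,v=q.round().astype(int)
h,sz=holec(d,u,v,20);print(h,sz,onplane(d,*h,.1,True))
a=d['pixels'][v-50:v+50,u-50:u+50].copy();cv2.imwrite('pics/c3.png',cv2.cvtColor(cv2.resize(a,(500,500)),4))
E
```

```text
[0.54959259 0.02858685 0.27087131]
[250.50782756 113.65928721]
[250.654562   114.34564209] (21.4208984375, 22.077682495117188) [0.55897061 0.09315175 0.1       ]
```

View pics/c3.png

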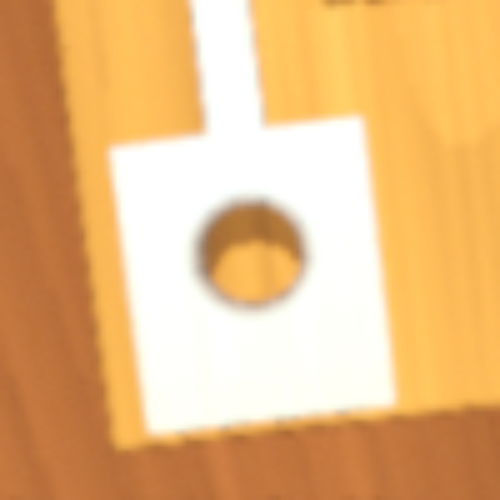

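The crop shows an open hole, fitted at wrist pixel (250.7,114.3). That gives about (0.559, 0.0935), in agreement with the earlier estimate.

jog_arm:
  commands: "1 0.01 0.07 0 0 0 0; 1 0.011 0.08 0 0 0 0; 1 0.01 0.067 -0.02 0 0 0; 1 0 0 -0.08 0 0 0; 1 0 0 -0.08 0 0 0"

```text
clock: 5.9
position: [0.5596, 0.0952, 0.2167]
ee_rot: [-3.119, 0.374, -0.002]
force: [0.9, -0.3, -3.4]
width: 0.298
```

jog_arm:
  commands: "1 0 0 0 0 0 0; 1 0 0 0 0 0 0; 1 0 0 0 0 0 0; 1 0 0 0 0 0 0; 1 0 0 0 0 0 0"

```text
clock: 6.4
position: [0.5596, 0.0951, 0.2179]
ee_rot: [-3.119, 0.375, -0.002]
force: [-0.6, -0.2, -3.6]
width: 0.305
```

```bash
python3 - <<'E'
from h import *
a=grab('scene','s4');b=grab('side','d4');s=status.observe();print(s['position'],s['ee_rot'],s['width'],s['force'])
cv2.imwrite('pics/c4.png',cv2.cvtColor(np.hstack([cv2.resize(a['pixels'][70:220,280:430],(400,400),interpolation=2),cv2.resize(b['pixels'][150:300,80:230],(400,400),interpolation=2)]),4))
E
python3 pin.py s4 d4 | awk 'NR%2==1||/dir/'
```

```text
[0.55928526 0.0951511  0.21746874] [-3.11886762e+00  3.74442761e-01 -1.28943977e-03] 0.30454704138716704 [-0.27572747 -0.50877832 -4.07658305]
s4 z0.129 n4 lat -3.0..1.3 fwd 1.5..6.4 mm
s4 z0.141 n12 lat -6.7..5.1 fwd 4.9..9.7 mm
s4 z0.153 n20 lat -7.1..6.9 fwd 1.9..10.6 mm
s4 z0.165 n23 lat -7.5..6.9 fwd 2.9..10.8 mm
s4 z0.177 n19 lat -7.4..6.4 fwd 4.1..11.5 mm
s4 z0.189 n7 lat -6.9..4.5 fwd 6.6..10.1 mm
s4 z0.207 n146 lat -22.0..21.0 fwd -12.4..24.5 mm
s4 z0.219 n46 lat -15.5..14.2 fwd 0.4..17.4 mm
s4 z0.231 n43 lat -13.4..13.6 fwd 4.5..16.5 mm
s4 z0.243 n41 lat -13.7..13.1 fwd 5.1..18.1 mm
s4 z0.255 n117 lat -22.4..20.3 fwd -17.9..25.0 mm
s4 lat dir [0.808 0.589] fwd [ 0.589 -0.808]
d4 z0.135 n13 lat -4.8..7.1 fwd 2.0..6.8 mm
d4 z0.147 n21 lat -6.9..8.5 fwd 1.8..8.9 mm
d4 z0.159 n26 lat -7.0..8.2 fwd 1.6..9.1 mm
d4 z0.171 n24 lat -7.2..8.2 fwd 0.7..9.2 mm
d4 z0.183 n7 lat -4.7..5.0 fwd 6.4..7.8 mm
d4 z0.201 n178 lat -20.5..22.2 fwd -13.3..22.9 mm
d4 z0.213 n53 lat -14.3..13.7 fwd 0.3..15.2 mm
d4 z0.225 n49 lat -14.1..15.6 fwd -0.3..15.9 mm
d4 z0.237 n55 lat -14.1..15.2 fwd -0.6..16.0 mm
d4 z0.249 n114 lat -21.5..3.7 fwd -17.2..22.9 mm
d4 z0.261 n82 lat -27.0..21.9 fwd -17.4..29.9 mm
d4 lat dir [-0.782 -0.624] fwd [-0.624  0.782]
```

View pics/c4.png

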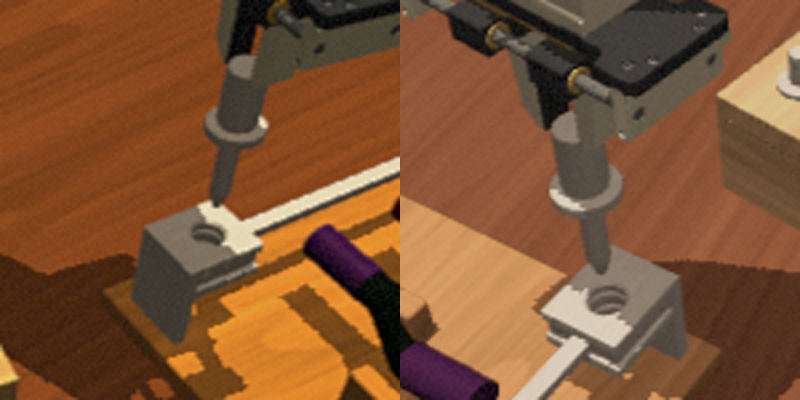

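The pin is upright just above the hole and within about 1 mm of it. Lower it.

jog_arm:
  commands: "1 0 -0.003 0 0 0 0; 1 0 0 -0.04 0 0 0; 1 0 0 -0.05 0 0 0; 1 0 0 -0.05 0 0 0; 1 0 0 0 0 0 0"

```text
clock: 7.0
position: [0.5572, 0.0937, 0.1722]
ee_rot: [3.117, -0.374, -0.007]
force: [-0.5, -0.3, -3.6]
width: 0.302
```

jog_arm:
  commands: "1 0 0 -0.04 0 0 0; 1 0 0 -0.05 0 0 0; 1 0 0 -0.05 0 0 0; 1 0 0 -0.02 0 0 0; 1 0 0 0 0 0 0"

```text
clock: 7.5
position: [0.5586, 0.0941, 0.1262]
ee_rot: [3.119, -0.374, -0.002]
force: [0.8, -0.0, -3.9]
width: 0.303
```

Free insertion, no contact. The last ~12 mm go slowly.

jog_arm:
  commands: "1 0 0 -0.015 0 0 0; 1 0 0 -0.01 0 0 0; 1 0 0 -0.007 0 0 0; 1 0 0 0 0 0 0; 1 0 0 0 0 0 0"

```text
clock: 8.0
position: [0.5598, 0.0944, 0.1198]
ee_rot: [-3.118, 0.374, -0.004]
force: [-7.1, -1.3, 16.5]
width: 0.308
```

```bash
python3 - <<'E'
from h import *
a=grab('scene','s5');b=grab('side','d5');s=status.observe();print(s['position'],s['ee_rot'],s['width'],s['force'],s['ft_torque'])
cv2.imwrite('pics/c5.png',cv2.cvtColor(np.hstack([cv2.resize(a['pixels'][110:210,310:410],(400,400),interpolation=2),cv2.resize(b['pixels'][200:300,110:210],(400,400),interpolation=2)]),4))
for t in('s5','d5'):
    P=cloud(load(t)).reshape(-1,3);r=np.hypot(P[:,0]-.559,P[:,1]-.0938)
    for lo,hi in((.016,.021),(.024,.042)):
        q=P[(r>lo)&(r<hi)&(P[:,2]>.094)&(P[:,2]<.118)]; c,*_=np.linalg.lstsq(np.c_[q[:,:2]-[.559,.0938],np.ones(len(q))],q[:,2],rcond=None); print(t,lo,len(q),np.percentile(q[:,2],[10,50,90]).round(4),c.round(3))
E
python3 pin.py s5 d5
```

```text
[0.55981376 0.09445521 0.11976298] [-3.11820536  0.37437838 -0.00383244] 0.30146691816896765 [-6.14793103 -0.37185197 16.43789975] [-0.32636245  1.56171545 -0.03446797]
s5 0.016 72 [0.1069 0.1086 0.1108] [ 0.004 -0.006  0.109]
s5 0.024 361 [0.0975 0.1005 0.1019] [-0.016  0.005  0.1  ]
d5 0.016 121 [0.1028 0.1062 0.1081] [ 0.032 -0.063  0.106]
d5 0.024 484 [0.0962 0.0982 0.0996] [ 0.007 -0.009  0.098]
s5 z0.020 n144 lat 1.0..31.7 fwd -23.6..31.2 mm
s5 z0.026 n6 lat 1.1..21.5 fwd -7.9..23.6 mm
s5 z0.068 n7 lat 10.9..26.8 fwd 16.0..29.8 mm
s5 z0.074 n24 lat 8.9..30.4 fwd 5.1..27.6 mm
s5 z0.080 n21 lat 10.3..29.7 fwd 8.2..29.8 mm
s5 z0.086 n23 lat 9.8..30.6 fwd 7.5..29.7 mm
s5 z0.092 n6 lat 14.1..27.9 fwd 11.0..27.8 mm
s5 z0.098 n115 lat -30.6..31.4 fwd -24.8..31.8 mm
s5 z0.104 n140 lat -31.9..30.0 fwd -21.7..31.6 mm
s5 z0.110 n115 lat -22.2..19.6 fwd -10.6..23.9 mm
s5 z0.116 n31 lat -14.2..12.8 fwd 4.6..16.4 mm
s5 z0.122 n41 lat -16.1..13.2 fwd 1.3..16.6 mm
s5 z0.128 n29 lat -14.1..13.7 fwd -1.2..17.5 mm
s5 z0.134 n38 lat -16.0..13.1 fwd 1.2..17.0 mm
s5 z0.140 n33 lat -13.9..13.6 fwd 0.
[... 555 characters left out ...]
30.1..28.9 fwd 9.9..29.7 mm
d5 z0.098 n358 lat -31.7..31.5 fwd -26.7..31.4 mm
d5 z0.104 n135 lat -19.9..22.5 fwd -14.6..25.0 mm
d5 z0.110 n98 lat -20.4..21.5 fwd -12.4..23.1 mm
d5 z0.116 n46 lat -13.9..15.5 fwd 0.9..15.2 mm
d5 z0.122 n37 lat -13.2..15.7 fwd 2.0..15.4 mm
d5 z0.128 n45 lat -14.0..14.5 fwd 0.3..16.0 mm
d5 z0.134 n43 lat -13.6..15.3 fwd 1.0..16.6 mm
d5 z0.140 n34 lat -14.0..13.3 fwd 0.9..16.6 mm
d5 z0.146 n24 lat -17.2..0.3 fwd -7.6..16.4 mm
d5 z0.152 n93 lat -20.1..4.5 fwd -13.4..24.3 mm
d5 z0.158 n59 lat -26.2..18.4 fwd -17.9..29.0 mm
d5 z0.164 n53 lat -27.0..22.4 fwd -16.1..30.1 mm
d5 z0.170 n20 lat -26.7..21.0 fwd -16.5..28.6 mm
d5 lat dir [-0.782 -0.624] fwd [-0.624  0.782]
```

View pics/c5.png

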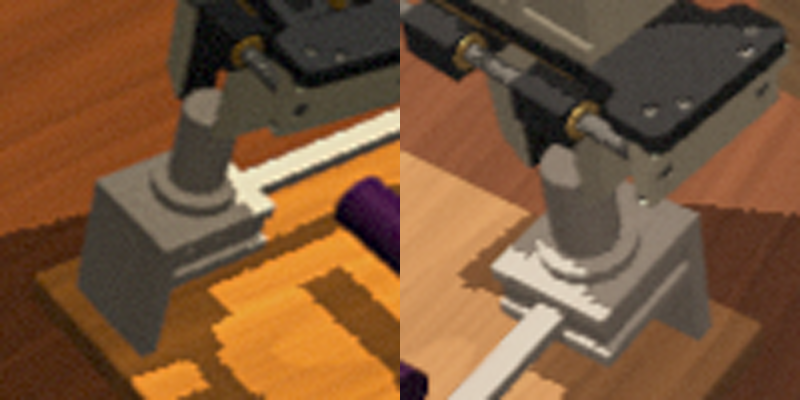

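The collar top measures 8.0 mm above the fork face in both views, so the collar is on the fork. I'll relieve the side force with a small x shift, press gently, and see whether it goes lower.

jog_arm:
  commands: "1 -0.004 0 0 0 0 0; 1 0 0 -0.004 0 0 0; 1 0 0 0 0 0 0; 1 0 0 0 0 0 0; 1 0 0 0 0 0 0"

```text
clock: 8.6
position: [0.5598, 0.0944, 0.1197]
ee_rot: [-3.118, 0.375, -0.008]
force: [-7.5, -2.1, 23.1]
width: 0.304
```

```bash
python3 - <<'E'
from h import *
from scipy.stats import mode
grab('scene','s6');grab('side','d6')
for t,p in(('s2',(.4998,-.3008,.2616)),('d2',(.4998,-.3008,.2616)),('s4',(.5593,.0945,.2175)),('d4',(.5593,.0945,.2175)),('s6',(.5595,.094,.1197)),('d6',(.5595,.094,.1197)),('s0',(.499,-.3,.115)),('d0',(.499,-.3,.115))):
    P=cloud(load(t)).reshape(-1,3);r=np.hypot(P[:,0]-p[0],P[:,1]-p[1])
    q=P[(r>.0165)&(r<.0205)&(abs(P[:,2]-p[2]+.009)<.014)];print(t,len(q),'collar top - TCP mm',(1e3*(np.percentile(q[:,2],[25,50,75,90])-p[2])).round(1))
    q=P[(r>.027)&(r<.04)&(abs(P[:,2]-.1)<.006)]
    if len(q): print('   plate',np.percentile(q[:,2],[25,50,75]).round(4))
E
```

```text
s2 111 collar top - TCP mm [-12.  -11.5 -10.9 -10.3]
   plate [0.1    0.1007 0.1014]
d2 57 collar top - TCP mm [-16.2 -12.7 -11.4 -10.1]
   plate [0.0976 0.0983 0.0991]
s4 72 collar top - TCP mm [-11.8 -10.9 -10.   -8.7]
   plate [0.0998 0.1007 0.1015]
d4 88 collar top - TCP mm [-14.  -13.5 -13.  -12.7]
   plate [0.0973 0.0981 0.0989]
s6 73 collar top - TCP mm [-11.5 -10.9  -9.9  -2. ]
   plate [0.0995 0.1006 0.1014]
d6 84 collar top - TCP mm [-14.  -13.4 -12.8 -11.9]
   plate [0.0972 0.0983 0.0989]
s0 96 collar top - TCP mm [-7.5 -6.4 -5.6 -4.9]
   plate [0.1001 0.1008 0.1014]
d0 46 collar top - TCP mm [-9.9 -9.4 -8.2 -7.2]
   plate [0.0975 0.0983 0.0991]
```

Every view agrees: the pin slipped about 4.5 mm in the jaws at the start of the lift, so a seated pin means TCP z of about 0.1195, as measured. The collar is down. I'll unload, open partway, and retreat.

jog_arm:
  commands: "1 0 0 0.006 0 0 0; 1 0 0 0.005 0 0 0; 1 0 0 0 0 0 0; -0.1 0 0 0 0 0 0; -0.1 0 0 0 0 0 0"

```text
clock: 9.2
position: [0.558, 0.0943, 0.1194]
ee_rot: [-3.119, 0.374, -0.0]
force: [-0.3, 0.3, 0.7]
width: 0.429
```

jog_arm:
  commands: "-0.1 0 0 0 0 0 0; -0.1 0 0 0 0 0 0; -0.1 0 0 0 0 0 0; -0.1 0 0 0 0 0 0; -0.1 0 0 0 0 0 0"

```text
clock: 9.7
position: [0.5578, 0.0943, 0.1194]
ee_rot: [-3.119, 0.374, -0.0]
force: [-0.3, -0.5, 0.8]
width: 0.552
```

jog_arm:
  commands: "-0.1 0 0 0.04 0 0 0; -0.1 0 0 0.08 0 0 0; -0.1 0 0 0.12 0 0 0; -0.1 0 0 0.12 0 0 0; -0.1 0 0 0.12 0 0 0"

```text
clock: 10.2
position: [0.5576, 0.0942, 0.2659]
ee_rot: [-3.119, 0.374, -0.001]
force: [0.6, 0.1, -0.4]
width: 0.549
```

jog_arm:
  commands: "-0.1 0 -0.1 0 0 0 0; -0.1 0 -0.1 0 0 0 0; -0.1 0 -0.1 0 0 0 0; -0.1 0 0 0 0 0 0; -0.1 0 0 0 0 0 0"

```text
clock: 10.7
position: [0.5579, 0.0037, 0.2643]
ee_rot: [-3.119, 0.377, -0.001]
force: [-0.5, 0.4, 0.1]
width: 0.555
```

```bash
python3 - <<'E'
from h import *
a=grab('scene','s7');b=grab('side','d7');print(status.observe()['position'])
cv2.imwrite('pics/c7.png',cv2.cvtColor(np.hstack([cv2.resize(a['pixels'][100:250,230:430],(400,300),interpolation=2),cv2.resize(b['pixels'][150:300,80:280],(400,300),interpolation=2)]),4))
for t in('s7','d7'):
    P=cloud(load(t)).reshape(-1,3);r=np.hypot(P[:,0]-.559,P[:,1]-.0938)
    for lo,hi,z in((0,.011,.156),(.0165,.0205,.108),(.027,.04,.1)):
        q=P[(r>lo)&(r<hi)&(abs(P[:,2]-z)<.006)]; print(t,z,len(q),np.percentile(q[:,2],[25,50,75]).round(4))
    q=P[(r<.022)&(P[:,2]>.151)&(P[:,2]<.165)];print('knob top',cv2.minEnclosingCircle((q[:,:2]*1e3).astype('f4')))
E
```

```text
[0.55786813 0.00534533 0.26393013]
s7 0.156 63 [0.1562 0.1567 0.1573]
s7 0.108 60 [0.1075 0.1084 0.1091]
s7 0.1 266 [0.0995 0.1005 0.1013]
knob top ((559.0623779296875, 91.64972686767578), 15.383488655090332)
d7 0.156 95 [0.1539 0.1545 0.1554]
d7 0.108 87 [0.1056 0.1064 0.1069]
d7 0.1 390 [0.0973 0.0982 0.099 ]
knob top ((556.702392578125, 95.6104965209961), 15.505294799804688)
```

View pics/c7.png

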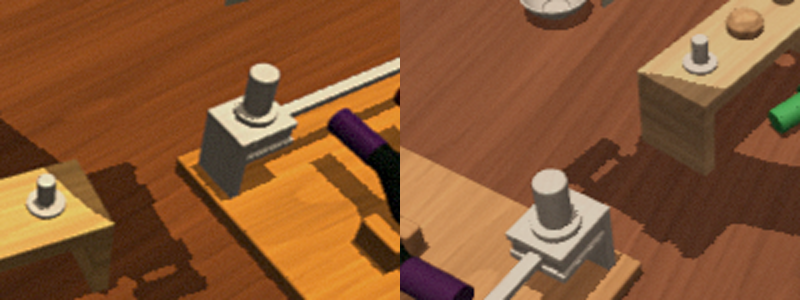

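The pin stands upright and centred in the fork with its collar flat on the top face. The knob top is 56 mm and the collar top 8 mm above the face in both views. The small pin is still in the holder and the arm is clear.

```bash
python3 -c "
from cell import arm;print(arm.sign_off())"
```

```text
the job is handed in; nothing more can be done
None
```

I locked the retaining bar. The larger pin came out of the holder, went down through the fork and the bar's eye, and was held until its collar was on the fork. I then opened the jaws, backed the arm away and handed the job in at about 11 s.

- **Seating:** the final scene and side views both put the collar top about 8 mm and the knob top about 56 mm above the fork face, which matches a fully seated pin. A gentle press, with the wrist force reading up to about 23 N, moved it no lower.
- **Surroundings:** the smaller pin is still in its hole, the bung was not disturbed, and the arm was touching nothing at hand-in.
- **Slip:** the pin slid about 4.5 mm in the jaws as the lift began, because the fingers were still closing. The collar therefore met the fork with the tool about 5 mm higher than planned. I confirmed this from depth measurements before releasing.
- **Disagreements:** the two cameras differ by about 2 mm in height and 2–4 mm sideways, roughly their calibration error. The seating figures compare heights within one view, so the height offset does not affect them.

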